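Set the wood-burning station to its fifth heat and switch it on

TASK

Get the wood-burning station ready for dotting a bamboo shade: with a fingertip, push the pointer of the heat selector round clockwise, counting the clicks, until it rests on the fifth mark counted from the lowest (smallest) one, and then press down the far half of the rocker with a fingertip to switch the power on. Only push and press: do not pinch the pointer, do not shift or lift the station, and leave the things around it where they stand.

Things in the scene. Friction and masses are not known exactly. Their poses are not given: they have to be found in the camera images.
- selector (a joint): Heat selector: black pointer knob on the left half of the station's sloping top panel. Rad: 0 on the first (smallest, lowest) of eight black scale bars, growing clockwise from above by 0.524 a mark; fifth mark 2.094, last 3.665, stops just outside. A spring holds it in each mark; pushed half-way (15 deg) it snaps into the next, ahead of the finger. Takes about 0.08 N m. Starts at one of the first three.
- selector_axis (a point): On the selector's axis, at the panel's surface; fixed. z: square to the panel, up and out (it slopes 10 deg, down towards the front); x: up the slope; y: left. At selector value v the pointer points at 105 deg - v from x towards y. Flat scale bars 34 to 48 mm from the axis, ever longer and broader from first to eighth. Knob's skirt: 46 mm across, 3 to 9 mm above the panel.
- pointer_nose (a point): Middle of the nose of the pointer bar, 32 mm from the selector's axis, 21 mm above the panel; its x points out along the pointer. The bar is 12 mm wide near the nose, 15 mm at the axis, ends 19 mm behind the axis and stands 11 to 35 mm above the panel, on a low boss 23 mm across that ends 12 mm above it.
- flank_ccw: Flat long side of the pointer bar facing counter-clockwise: push here (about 3.5 N, 24 mm from the axis) to turn the selector clockwise. 47 mm long, 21 mm high, about 7 mm beside the bar's middle line. Origin on the selector's axis, 21 mm above the panel; x out along the pointer; this side lies towards +y.
- flank_cw: The opposite long side of the pointer bar, facing clockwise: push here to turn the selector back. Same size, origin and axes as flank_ccw; this side lies towards -y.
- rocker (a joint): Power rocker on the right half of the panel: black two-faced paddle, 46 mm long (up and down the slope), 27 mm wide, in a flat frame. Rad: 0 = off, far half standing up; 0.36 = on, far half down and near half up. It snaps over past the middle (0.18) and stays. About 3 N on the far half turns it over.
- rocker_press (a point): Where to press to switch on: middle of the rocker's far half, 17 mm up the slope from its pivot, 5.5 mm above the panel; fixed, axes as selector_axis. When off, the rocker's surface stands about 14 mm above the panel here; when on, about 8 mm.
- station: Wood-burning station, loose on the bench: grey steel case with a bare metal top panel, 160 mm front to back, 220 mm wide, 56 mm high in front, 84 mm at the back, about 2.4 kg, on four rubber feet. Origin: centre of its underside, on the bench; x from front to back, y to its left, z up.
- tumbler: Bystander: steel drinking tumbler, 76 mm across the rim, 88 mm high, beside the station. Origin: centre of its underside.
- shade: Bystander: short bamboo lamp shade, an upright tube 92 mm across, 95 mm high, with burnt and bored holes, on the station's other side. Origin: centre of its underside.
- jig: Bystander: wooden nail jig, 60 x 90 mm, three nails up to 64 mm high, behind the station. Origin: centre of its underside.
- handpiece: Bystander: unplugged wood-burning handpiece with a cork grip, 160 mm long, 25 mm thick, lying in front of the station. Origin: on the bench under the cork grip.

How it is judged:
By the outcome, as a careful person would: the job done as asked, in the order asked, and still so for the second after the job is handed in, with the robot touching nothing.
It also fails if it takes over 56 s, if anything falls off the work surface, if the arm or the gripper's body presses on something with over 40 N, if the wrist force passes 120 N, or if a joint passes its speed limit or range.

ROBOT

A 7-joint arm with a two-finger parallel gripper is mounted at the origin on the work surface. World frame = base frame: x ahead of the robot, y to its left, z up, the work surface at z = 0. Lengths are in m, angles in degrees, forces in N, time in s.
With the tool pointing down it reaches from about 0.425 to 0.975 m from the base axis. Payload 16.7 kg.
Tool frame: the origin (TCP) lies at the very end of the fingers, on their centre line; the grasp point (between the pads) lies 19 mm behind it (pinch_z is the distance from the TCP to the grasp point, in m); z points along the fingers, y is the direction in which the jaws open and shut (so a half turn about z gives the same grasp; the last joint's range is limited). The gripper opens to 85 mm and grips with 20 to 120 N. Pads are 22 mm wide; open, the fingers measure 114 mm over their backs; the gripper's body (76 mm by 85 mm) begins 54 mm behind the grasp point. The pads swing forward as they close: fully open they stand 13 mm farther back than shut.
Start: joints at [-72.565, 24.414, 4.234, 92.017, -1.954, 63.644, -3.845], TCP at [0.296, 0.607, 0.231] pointing down, gripper open.
Joint ranges: [-163.25, 163.25], [-28.42, 122.38], [-70.27, 78.77], [12.13, 141.07], [-58.53, 238.53], [9.26, 117.41], [-156.51, 156.51]. Speed limits (degrees/s): [108.29, 108.29, 136.94, 136.94, 172.46, 172.46, 172.46].

INTERFACE

Orientations are given as [roll, pitch, yaw] about the fixed x, y, z axes, in that order (R = Rz(yaw) Ry(pitch) Rx(roll)).
In Python, from rig import * gives the robot as it stands. The module is installed in compiled form; this text tells all that it offers.
- The arm moves only by the shell command python3 -m creep 'ROWS'. ROWS is JSON, a list that holds one entry, the list of rows, each a list of 7 numbers: the shift along the tool's x, y, z in m, then the turn, a rotation vector about the tool's x, y, z in degrees, then the opening in per cent of the stroke, from 0 (shut) to 100 (fully open). In form: [[[dx, dy, dz, wx, wy, wz, grip], ...]]. A call has 1 to 5 rows; each row shifts and turns the commanded pose from where the row before left it, along the tool's axes as they then stand; what a row does not reach is not made up. A row lasts 1/10 s, in which the tool goes at most 50 mm and 8.59 degrees, less where a joint would pass 70% of its speed; a pose out of reach is approached as far as the arm can. A call is refused whole if a number of a shift passes 0.05 or a number of a turn 8.59, either way. A call with a gripper value outside its range is refused whole. The fingers move at their own pace and stop on an object; the grip force is fixed at half the most. Time passes only in rows, so rows that do not move let the fingers close. It gives the time, the measured TCP pose, the force and the opening at its end, in the units of the state.
- get_state(): the state, without advancing time (a new reading comes with each control period).
- capture(name): name is "scene" or "top"; returns the picture (384x512x3 uint8, red, green, blue); there is no depth.
- calibration(name): a dict with "fx", "fy", "cx", "cy" (pixels), "rvec" (rotation vector, rad) and "tvec" (3), from world to camera coordinates, as OpenCV has them. Camera axes: x right, y down, z forward; pixel columns grow to the right and rows downward; lengths in m; the calibration is good to about 2 mm. A picture is of the moment at which its call begins. calibration takes no time and is no camera call.
- finish_job(): hands the job in, once; it reports no verdict.
Trained networks look in the newest picture that a camera, given by its name, has taken for a name from the list of things; names that differ only in an ending like _2 or _b are one class to them, and where a whole thing is asked for, a point or a joint stands for the part that bears it (a point fixed in the world has none). Each returns a list of dicts, best first, with "conf" (0 to 1); they miss things now and then, are a little off and sometimes report something else, mostly with a low value. They report only what shows in the picture. A call takes as long as a camera call.
- regions_of(camera, thing): "mask" (384x512 bool, what is visible of it) and "bbox" ([left, top, right, bottom] in pixels, round what is visible of it).
- pinpoint(camera, thing): "at" ([column, row] in pixels: a listed point, or the origin of a listed thing).
The state is a dict: "time": time; "joint_pos": joint angles; "joint_vel": joint speeds; "joint_torque": joint torques, N m; "tcp_pos": TCP position; "orientation": TCP orientation; "force": force on the tool from outside, world axes, zero at the start; "moment": the same for the moment, N m; "width": finger opening in m.
Only numpy, scipy, OpenCV 4.12 (cv2) and the standard library are available. Lean on these libraries where they do the work, as an engineer would, in place of code of your own. Each camera call takes 0.05 s, during which the arm holds its last target.

## Working session

There is one attempt and no reset: what is moved stays moved. The work goes in short steps, Python scripts to look and compute and a shell command to move; the robot and the scene stay as the last step left them, time stands still between calls to the robot, and variables do not carry over. Pictures are saved under pics/ and viewed, and the job is handed in when it is done.

```bash
mkdir -p pics
python3 - <<'E'
from rig import *
import cv2,numpy as np
for n in("scene","top"):
    im=capture(n); cv2.imwrite(f"pics/{n}0.png",im[:,:,::-1])
    c=calibration(n); print(n,c)
    for t in ["selector_axis","pointer_nose","rocker_press","station","flank_ccw","tumbler","shade","jig","handpiece"]:
        r=pinpoint(n,t); print(t,[(np.round(d["at"],1).tolist(),round(d["conf"],2)) for d in r[:2]])
s=get_state(); print(s)
E
```

```text
scene {'fx': 462.1783080694433, 'fy': 462.1783080694433, 'cx': 251.6819601043789, 'cy': 191.17288667853347, 'rvec': array([ 1.40302962,  2.18467543, -0.85964363]), 'tvec': array([ 0.19929955, -0.33277093,  1.33629981])}
selector_axis [([245.1, 182.3], 0.7), ([151.7, 166.5], 0.35)]
pointer_nose [([257.9, 183.2], 0.85)]
rocker_press [([197.7, 161.0], 0.97)]
station [([221.9, 200.0], 0.92)]
flank_ccw []
tumbler [([310.8, 221.7], 0.57)]
shade [([152.0, 166.6], 0.64), ([222.8, 198.4], 0.23)]
jig [([209.5, 253.0], 0.61)]
handpiece [([236.6, 158.2], 0.87)]
top {'fx': 375.4712775026852, 'fy': 375.4712775026852, 'cx': 251.3537255231548, 'cy': 185.486845198486, 'rvec': array([ 2.08512707, -2.12983595,  0.22268993]), 'tvec': array([0.05327498, 0.58915591, 0.86774666])}
selector_axis [([266.5, 204.1], 0.58)]
pointer_nose [([253.7, 201.7], 0.64)]
rocker_press [([310.6, 204.7], 0.81)]
station [([282.7, 208.4], 0.84), ([264.0, 207.1], 0.28)]
flank_ccw [([267.5, 209.9], 0.43)]
tumbler [([204.3, 212.1], 0.59)]
shade [([357.8, 211.4], 0.98)]
jig [([262.8, 155.4], 0.66)]
handpiece [([296.7, 255.1], 0.88)]
{'time': 1.0, 'joint_pos': array([-72.56506882,  24.41353461,   4.23391002,  92.01833976,
        -1.95585102,  63.64618521,  -3.84468665]), 'joint_vel': array([ 0.01964179, -0.03152649,  0.00594799, -0.06403575, -0.12069043,
       -0.04027732,  0.09770343]), 'joint_torque': array([-1.61825563e-03, -9.49564219e+01,  3.75721157e+00, -4.63883400e+01,
        1.91633776e-02,  2.80081338e-03,  1.52469536e-06]), 'tcp_pos': array([0.29588722, 0.60662384, 0.23129378]), 'orientation': array([-1.79993805e+02, -3.37746894e-03,  1.53995166e+02]), 'force': array([-0.34139523,  0.01413154, -0.95497344]), 'moment': array([ 0.00208704, -0.01142871, -0.00454317]), 'width': 0.08553855166893312}
```

Run:
```python
import cv2
for n,(a,b,c,d) in {"scene":(120,130,340,290),"top":(180,130,400,290)}.items():
    im=cv2.imread(f"pics/{n}0.png")[b:d,a:c]
    cv2.imwrite(f"pics/{n}0z.png",cv2.resize(im,None,fx=3.6,fy=3.6,interpolation=cv2.INTER_CUBIC))
```

```text
(no output)
```

View pics/scene0.png

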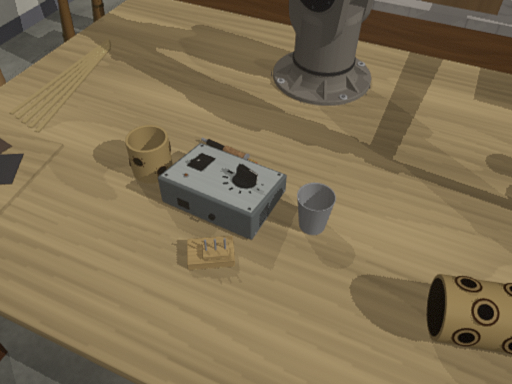

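View pics/top0.png

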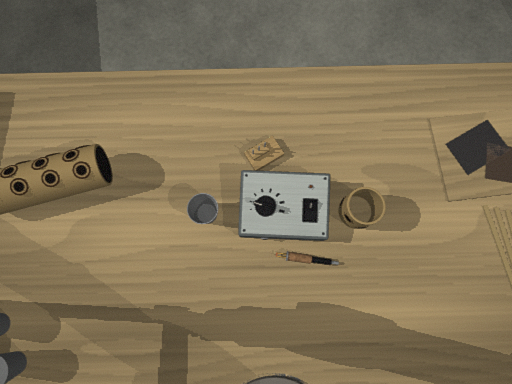

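```bash
ls pics
```

```text
scene0.png
scene0z.png
top0.png
top0z.png
```

View pics/scene0z.png

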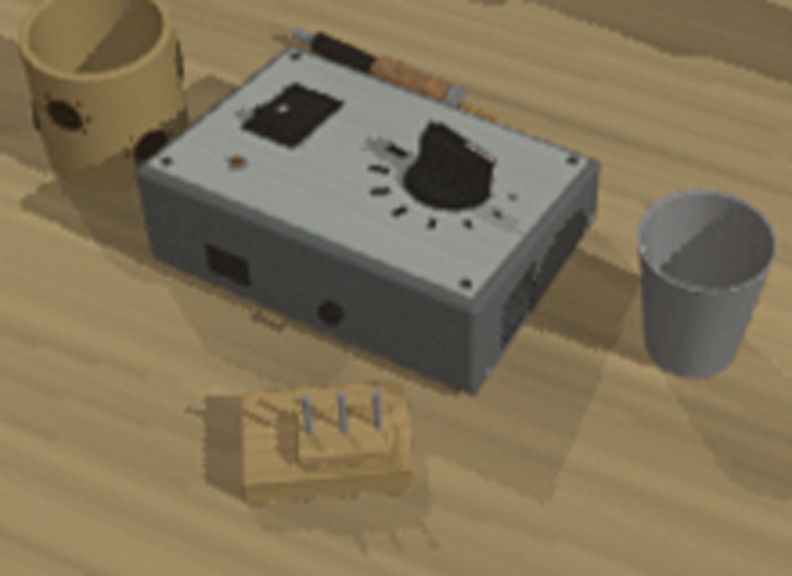

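View pics/top0z.png

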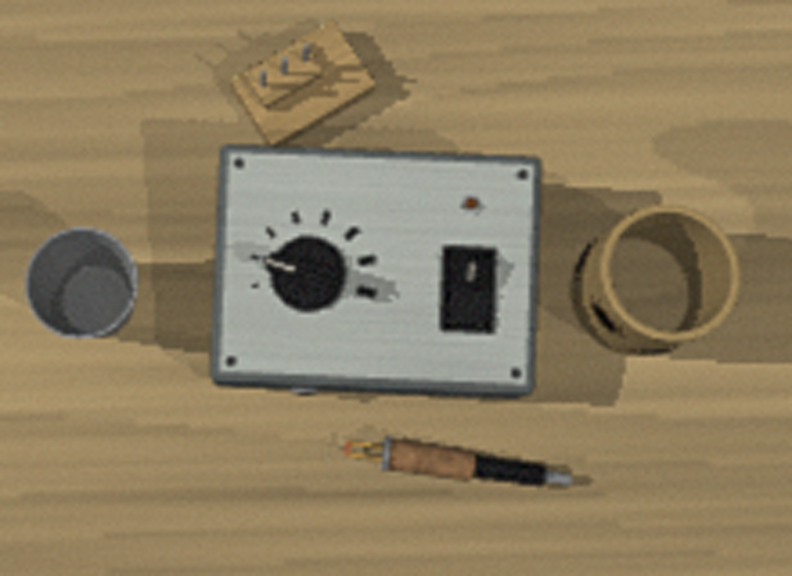

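```bash
cat > h.py <<'E'
import numpy as np,cv2
from rig import *
from scipy.spatial.transform import Rotation as R
from scipy.optimize import least_squares
C={n:calibration(n) for n in("scene","top")}
def proj(n,P):
    c=C[n];K=np.array([[c["fx"],0,c["cx"]],[0,c["fy"],c["cy"]],[0,0,1]])
    return cv2.projectPoints(np.asarray(P,float).reshape(-1,3),c["rvec"],c["tvec"],K,None)[0][:,0]
def ray(n,p):
    c=C[n];Rm=cv2.Rodrigues(c["rvec"])[0]
    d=Rm.T@np.array([(p[0]-c["cx"])/c["fx"],(p[1]-c["cy"])/c["fy"],1]);return -Rm.T@c["tvec"],d
E
cat > fit.py <<'E'
from h import *
off={"top":(180,130),"scene":(120,130)}
un=lambda n,p:(np.array(p)/3.6+off[n])
cor=np.array([[.08,.11,.084],[.08,-.11,.084],[-.08,-.11,.056],[-.08,.11,.056]])
pix={"top":[(220,145),(540,157),(534,390),(212,380)],"scene":[(475,300),(140,168),(295,45),(598,162)]}
def st(q):return R.from_euler("z",q[2]),np.array([q[0],q[1],0])
def res(q):
    r,t=st(q);return np.concatenate([(proj(n,r.apply(cor)+t)-un(n,pix[n])).ravel() for n in pix])
s=least_squares(res,[.6,0,0]);q=s.x;print("station",q[:2],np.degrees(q[2]));print(res(q).round(1))
r,t=st(q)
Rp=(r*R.from_euler("y",-10,degrees=True)) # x up slope
n=Rp.apply([0,0,1]);p0=r.apply([0,0,.070])+t
def onp(nm,p,h=0):
    o,d=ray(nm,p);return o+d*(((p0+h*n-o)@n)/(d@n))
loc=lambda P:Rp.inv().apply(P-p0)
bars={"top":{1:(255,285),3:(270,232),4:(295,217),5:(325,217),6:(350,233),7:(366,260),8:(366,292)},
"scene":{1:(513,197),2:(498,214),3:(467,224),4:(432,224),5:(399,211),6:(380,191),7:(378,170),8:(396,150)}}
for nm in bars:
    ks=list(bars[nm]);L=np.array([loc(onp(nm,un(nm,bars[nm][k])))[:2] for k in ks])
    a=np.radians(105-30*(np.array(ks)-1));E=np.c_[np.cos(a),np.sin(a)]*.041
    c=(L-E).mean(0);print(nm,"axis local",c.round(4),"res mm",((L-E-c)*1e3).round(1).tolist())
    print(" fitcircle", least_squares(lambda u:np.hypot(*(L-u[:2]).T)-.041,c).x.round(4))
print("pin axis",loc(onp("top",(266.5,204.1))),loc(onp("scene",(245.1,182.3))))
print("rocker",loc(onp("top",(310.6,204.7),.0055)),loc(onp("scene",(197.7,161),.0055)))
print("nose",loc(onp("top",(253.7,201.7),.021)),loc(onp("scene",(257.9,183.2),.021)))
E
python3 fit.py
```

```text
station [ 0.54005521 -0.03757916] -3.6235877488168184
[-0.9 -1.   0.3 -0.7 -0.2  1.4 -1.5  0.4  0.7  2.  -2.4 -0.9 -1.8 -1.7
  1.7 -1.9]
top axis local [-0.0064  0.0441] res mm [[1.9, -3.6], [-1.4, -1.7], [-1.2, 0.2], [-0.4, 1.1], [0.1, 2.2], [0.7, 1.3], [0.3, 0.5]]
 fitcircle [-0.0077  0.0432]
scene axis local [-0.0053  0.0453] res mm [[1.8, -1.8], [-0.6, -1.8], [-1.2, -1.4], [-0.9, 0.8], [-0.8, 1.2], [-0.1, 1.6], [1.7, 1.3], [0.1, 0.1]]
 fitcircle [-0.0066  0.0446]
pin axis [-1.19498207e-03  4.24402746e-02 -2.90202418e-17] [-1.15970149e-03  4.97045546e-02 -1.81791912e-16]
rocker [ 0.00179556 -0.06389541  0.0055    ] [-0.00349579 -0.06633488  0.0055    ]
nose [0.00345224 0.07369338 0.021     ] [0.01260142 0.08389773 0.021     ]
```

```bash
cat > fit2.py <<'E'
exec(open("fit.py").read().split("print(\"pin axis")[0])
print("---")
def mdl(q):
    r=R.from_euler("z",q[2]);t=np.array([q[0],q[1],0]);Rp=r*R.from_euler("y",-10,degrees=True);p0=r.apply([0,0,.07])+t
    return r,t,Rp,p0
def f(q):
    r,t,Rp,p0=mdl(q);o=[]
    for i,nm in enumerate(bars):
        dx=q[6+2*i:8+2*i]
        o.append((proj(nm,r.apply(cor)+t)+dx-un(nm,pix[nm])).ravel())
        ks=np.array(list(bars[nm]));a=np.radians(105-30*(ks-1))
        P=Rp.apply(np.c_[q[3]+.041*np.cos(a),q[4]+.041*np.sin(a),0*a])+p0
        o.append((proj(nm,P)+dx-un(nm,[bars[nm][k] for k in ks])).ravel())
        rp=Rp.apply([q[10],q[5],.0055])+p0
        o.append((proj(nm,rp)[0]+dx-[(310.6,204.7),(197.7,161)][i])*.7)
    o.append(q[6:10]*1.0)
    return np.concatenate(o)
s=least_squares(f,[q[0],q[1],q[2],-.006,.045,-.064,0,0,0,0,0],loss="soft_l1");q=s.x
print(q.round(4),np.degrees(q[2]));print(f(q).round(1))
r,t,Rp,p0=mdl(q)
ax=Rp.apply([q[3],q[4],0])+p0; rk=Rp.apply([q[10],q[5],.0055])+p0
print("axis",ax,"rocker",rk)
np.savez("fit.npz",ax=ax,rk=rk,Rp=Rp.as_matrix(),q=q)
for i,nm in enumerate(bars):
    im=cv2.imread(f"pics/{nm}0.png");x,y=off[nm];im=cv2.resize(im[y:y+160,x:x+220],None,fx=3.6,fy=3.6,interpolation=cv2.INTER_CUBIC)
    a=np.radians(105-30*np.arange(8))
    pts=np.r_[r.apply(cor)+t,Rp.apply(np.c_[.041*np.cos(a),.041*np.sin(a),0*a])+ax,[ax,rk]]
    for p in proj(nm,pts)+q[6+2*i:8+2*i]:
        u=(p-off[nm])*3.6;cv2.drawMarker(im,tuple(int(v) for v in u.round()),(0,0,255),0,9,1)
    cv2.imwrite(f"pics/{nm}_fit.png",im)
E
python3 fit2.py
```

```text
station [ 0.54005521 -0.03757916] -3.6235877488168184
[-0.9 -1.   0.3 -0.7 -0.2  1.4 -1.5  0.4  0.7  2.  -2.4 -0.9 -1.8 -1.7
  1.7 -1.9]
top axis local [-0.0064  0.0441] res mm [[1.9, -3.6], [-1.4, -1.7], [-1.2, 0.2], [-0.4, 1.1], [0.1, 2.2], [0.7, 1.3], [0.3, 0.5]]
 fitcircle [-0.0077  0.0432]
scene axis local [-0.0053  0.0453] res mm [[1.8, -1.8], [-0.6, -1.8], [-1.2, -1.4], [-0.9, 0.8], [-0.8, 1.2], [-0.1, 1.6], [1.7, 1.3], [0.1, 0.1]]
 fitcircle [-0.0066  0.0446]
---
[ 0.5398 -0.0383 -0.0614 -0.0065  0.0449 -0.064   0.0329 -0.1296  0.2103
  0.5821 -0.    ] -3.515199163386353
[-0.6 -1.   0.6 -0.9  0.2  1.3 -1.1  0.4 -1.5  0.8 -0.7 -0.6  0.1 -0.5
  0.4 -0.1  0.9  0.1  0.5  0.3  0.2  0.1  0.2  0.5  0.7  2.3 -2.4 -0.4
 -2.  -1.2  1.6 -1.5  1.2 -0.2  0.7  0.4  0.4  0.5 -0.5  0.1 -0.6  0.
 -0.6 -0.2 -0.  -0.6  0.   0.  -0.   1.1  0.  -0.1  0.2  0.6]
axis [0.5361857  0.00691891 0.06886721] rocker [ 0.53493685 -0.10211148  0.07541101]
```

View pics/scene_fit.png

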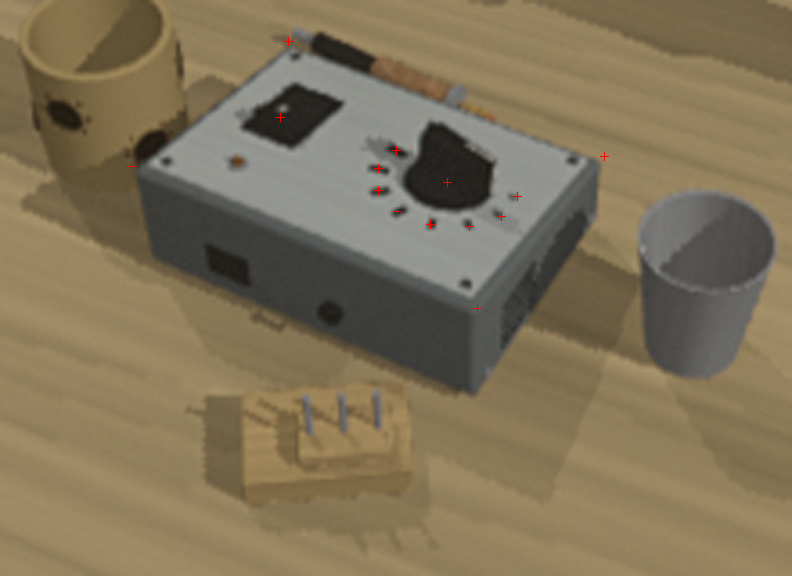

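View pics/top_fit.png

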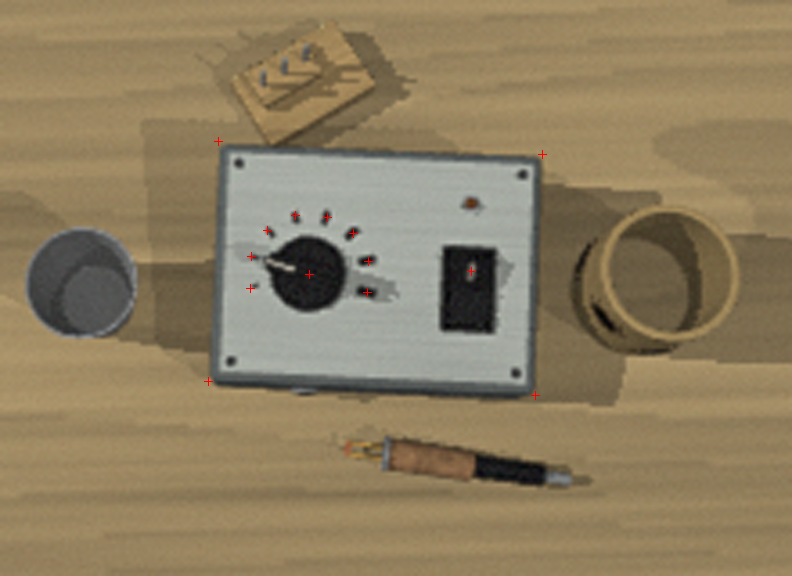

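```bash
cat > tgt.py <<'E'
# usage: tgt.py theta r t h  -> remaining shift/turn in the tool frame to pose at pointer angle theta
import sys
from h import *
F=np.load("fit.npz");ax,rk,Rp=F["ax"],F["rk"],F["Rp"]
s=get_state();T=R.from_euler("xyz",s["orientation"],degrees=True).as_matrix();p=s["tcp_pos"]
th,r_,t_,h_=map(float,sys.argv[1:5]);a=np.radians(th)
n=Rp[:,2];er=Rp@[np.cos(a),np.sin(a),0];et=Rp@[-np.sin(a),np.cos(a),0]
P=ax+(r_*er+t_*et+h_*n)/1e3;G=np.c_[et,er,-n]
if len(sys.argv)>5: # rocker: h above panel
    P=rk+n*(h_-5.5)/1e3+Rp[:,0]*r_/1e3+Rp[:,1]*t_/1e3
print("t",round(s["time"],2),"pos",p.round(4),"goal",P.round(4),"rpy",s["orientation"].round(1))
d=P-p
print("shift in tool mm",(T.T@d*1e3).round(1),"turn deg",np.degrees(R.from_matrix(T.T@G).as_rotvec()).round(1))
print("local from axis mm",((p-ax)@Rp*1e3).round(1),"in pointer frame(r,t,h)",(np.array([(p-ax)@er,(p-ax)@et,(p-ax)@n])*1e3).round(1))
print("force",s["force"].round(1),"width",round(s["width"],4),"j",s["joint_pos"].round(0))
E
python3 tgt.py 75 24 32 80
```

```text
t 1.0 pos [0.2959 0.6066 0.2313] goal [0.5    0.0407 0.1434] rpy [-180.   -0.  154.]
shift in tool mm [-431.6 -419.2   88. ] turn deg [-3.2 -9.5 -7.5]
local from axis mm [-244.2  583.8  208. ] in pointer frame(r,t,h) [500.7 387.  208. ]
force [-0.3  0.  -1. ] width 0.0855 j [-73.  24.   4.  92.  -2.  64.  -4.]
```

```bash
python3 -m creep '[[[-0.033,-0.032,0,0,0,0,0],[-0.033,-0.032,0,0,0,0,0],[-0.033,-0.032,0,0,0,0,0],[-0.033,-0.032,0,0,0,0,0],[-0.033,-0.032,0,0,0,0,0]]]'; python3 tgt.py 75 24 32 80
```

```text
time: 1.5
tcp_pos: [0.3744, 0.3887, 0.2315]
orientation: [180.0, -0.0, 154.0]
force: [1.3, 0.1, -0.2]
width: 0.0121
t 1.5 pos [0.3744 0.3887 0.2315] goal [0.5    0.0407 0.1434] rpy [180.  -0. 154.]
shift in tool mm [-265.4 -257.9   88. ] turn deg [-3.2 -9.5 -7.5]
local from axis mm [-153.8  371.2  192.2] in pointer frame(r,t,h) [318.7 244.6 192.2]
force [ 1.3  0.1 -0.2] width 0.0121 j [-60.  12.   8. 110.  -2.  59.  13.]
```

```bash
python3 -m creep '[[[-0.033,-0.032,0,0,0,0,0],[-0.033,-0.032,0,0,0,0,0],[-0.033,-0.032,0,0,0,0,0],[-0.033,-0.032,0,0,0,0,0],[-0.033,-0.032,0,0,0,0,0]]]'; python3 -m creep '[[[-0.033,-0.032,0,0,0,0,0],[-0.033,-0.032,0,0,0,0,0],[-0.02,-0.02,0,0,0,0,0],[0,0,0,-1.6,-4.7,-3.7,0],[0,0,0,-1.6,-4.8,-3.8,0]]]';python3 -m creep '[[[0,0,0,0,0,0,0],[0,0,0,0,0,0,0]]]'; python3 tgt.py 75 24 32 80
```

```text
time: 2.0
tcp_pos: [0.4526, 0.1726, 0.2317]
orientation: [180.0, 0.0, 154.0]
force: [1.7, 0.3, -0.0]
width: 0.0005
time: 2.5
tcp_pos: [0.4936, 0.0601, 0.2314]
orientation: [177.4, 9.9, 161.3]
force: [-0.1, -0.5, -0.8]
width: -0.0002
time: 2.7
tcp_pos: [0.4925, 0.0614, 0.2318]
orientation: [177.4, 9.6, 161.2]
force: [0.3, 0.7, 0.4]
width: 0.0001
t 2.7 pos [0.4925 0.0614 0.2318] goal [0.5    0.0407 0.1434] rpy [177.4   9.6 161.2]
shift in tool mm [  1.3 -21.3  88.6] turn deg [ 0. -0. -0.]
local from axis mm [-17.9  51.7 168.6] in pointer frame(r,t,h) [ 45.3  30.7 168.6]
force [0.3 0.7 0.4] width 0.0001 j [-38.   1.  21. 122.   4.  47.  53.]
```

```bash
python3 -m creep '[[[0.001,-0.007,0.03,0,0,0,0],[0.001,-0.007,0.03,0,0,0,0],[0,-0.007,0.03,0,0,0,0],[0,0,0.03,0,0,0,0],[0,0,0,0,0,0,0]]]'; python3 tgt.py 75 24 32 18
cat > pic.py <<'E'
import sys
from h import *
off={"top":(205,150),"scene":(160,130)}
F=np.load("fit.npz");ax,Rp,q=F["ax"],F["Rp"],F["q"]
th=np.radians(float(sys.argv[2]))
for i,nm in enumerate(["top","scene"]):
    im=cv2.cvtColor(capture(nm),cv2.COLOR_RGB2BGR);x,y=off[nm];z=5
    im=cv2.resize(im[y:y+90,x:x+150],None,fx=z,fy=z,interpolation=cv2.INTER_CUBIC)
    im0=im
    cv2.imwrite(f"pics/{nm}_{sys.argv[1]}.png",im)
    r=pinpoint(nm,"pointer_nose")
    for d in r:
        o,dd=ray(nm,np.array(d["at"])-q[6+2*i:8+2*i]);n=Rp[:,2];P=o+dd*((ax+.021*n-o)@n)/(dd@n);L=(P-ax)@Rp
        print(nm,"nose",round(d["conf"],2),"angle",np.degrees(np.arctan2(L[1],L[0])).round(0),"r",round(np.hypot(*L[:2])*1e3,1))
a=cv2.imread(f"pics/top_{sys.argv[1]}.png");b=cv2.imread(f"pics/scene_{sys.argv[1]}.png")
cv2.imwrite(f"pics/both_{sys.argv[1]}.png",cv2.resize(np.vstack([a,b]),(500,600)))
E
python3 pic.py a 75
```

```text
time: 3.2
tcp_pos: [0.5042, 0.0399, 0.1089]
orientation: [177.6, 9.4, 161.2]
force: [-0.3, -0.0, 0.6]
width: 0.0002
t 3.2 pos [0.5042 0.0399 0.1089] goal [0.5107 0.04   0.0823] rpy [177.6   9.4 161.2]
shift in tool mm [-1.7  1.1 27.3] turn deg [-0.3 -0.2 -0. ]
local from axis mm [-26.5  30.9  45.3] in pointer frame(r,t,h) [23.  33.6 45.3]
force [-0.3 -0.   0.6] width 0.0002 j [-33.  14.  21. 128.  -5.  30.  63.]
scene nose 0.89 angle 66.0 r 31.3
```

View pics/both_a.png

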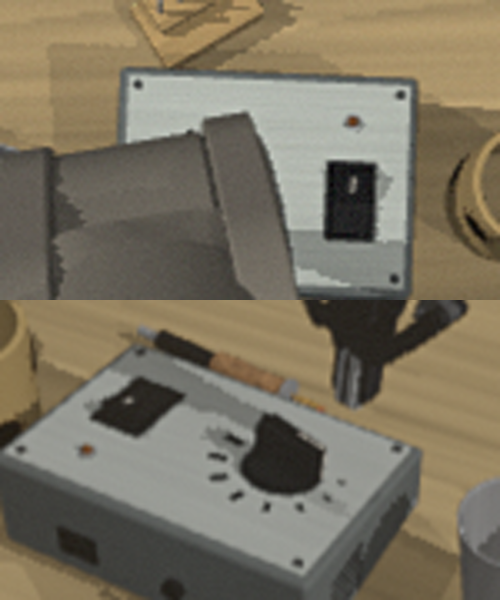

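```bash
python3 -m creep '[[[-0.001,0.001,0.014,0,0,0,0],[0,0,0.013,0,0,0,0],[0,0,0,0,0,0,0]]]'; python3 tgt.py 75 24 32 18
python3 pic.py b 75
```

```text
time: 3.7
tcp_pos: [0.5108, 0.041, 0.085]
orientation: [177.4, 9.6, 161.3]
force: [-0.2, 0.4, 0.2]
width: -0.0001
t 3.7 pos [0.5108 0.041  0.085 ] goal [0.5107 0.04   0.0823] rpy [177.4   9.6 161.3]
shift in tool mm [ 0.2 -1.1  2.7] turn deg [-0. -0.  0.]
local from axis mm [-24.2  32.5  20.7] in pointer frame(r,t,h) [25.1 31.8 20.7]
force [-0.2  0.4  0.2] width -0.0001 j [-31.  17.  20. 128.  -7.  26.  65.]
top nose 0.59 angle -145.0 r 148.1
```

View pics/scene_b.png

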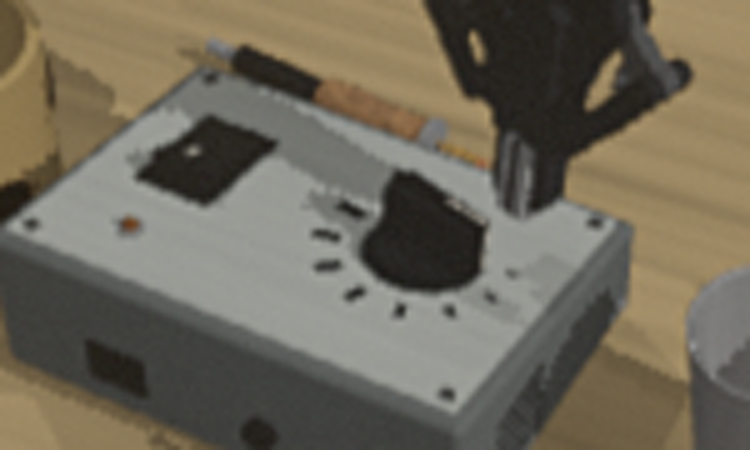

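```bash
python3 -m creep '[[[-0.004,0,0.002,0,0,0,0],[-0.003,0,0,0,0,0,0],[-0.002,0,0,0,0,0,0],[-0.001,0,0,0,0,0,0],[0,0,0,0,0,0,0]]]'; python3 tgt.py 75 24 18 18;  python3 -m creep '[[[-0.002,0,0,0,0,0,0],[0,0,0,0,0,0,0]]]'; python3 tgt.py 75 24 18 18;python3 -m creep '[[[-0.002,0,0,0,0,0,0],[0,0,0,0,0,0,0]]]'; python3 tgt.py 75 24 18 18
```

```text
time: 4.4
tcp_pos: [0.5208, 0.0376, 0.0852]
orientation: [177.4, 9.7, 161.3]
force: [0.1, 0.3, 0.3]
width: 0.0002
t 4.4 pos [0.5208 0.0376 0.0852] goal [0.5238 0.0356 0.0847] rpy [177.4   9.7 161.3]
shift in tool mm [-3.3 -1.   1.1] turn deg [-0.  0.  0.]
local from axis mm [-14.1  29.6  19.1] in pointer frame(r,t,h) [25.  21.3 19.1]
force [0.1 0.3 0.3] width 0.0002 j [-30.  18.  20. 127.  -7.  27.  66.]
time: 4.6
tcp_pos: [0.5227, 0.037, 0.0856]
orientation: [177.4, 9.7, 161.3]
force: [0.4, 0.5, 0.4]
width: 0.0
t 4.6 pos [0.5227 0.037  0.0856] goal [0.5238 0.0356 0.0847] rpy [177.4   9.7 161.3]
shift in tool mm [-1.3 -1.1  1.1] turn deg [-0.  0.  0.]
local from axis mm [-12.1  29.2  19.1] in pointer frame(r,t,h) [25.1 19.3 19.1]
force [0.4 0.5 0.4] width 0.0 j [-30.  18.  20. 127.  -7.  27.  66.]
time: 4.8
tcp_pos: [0.5246, 0.0364, 0.0859]
orientation: [177.4, 9.7, 161.3]
force: [0.2, -0.3, 0.3]
width: 0.0
t 4.8 pos [0.5246 0.0364 0.0859] goal [0.5238 0.0356 0.0847] rpy [177.4   9.7 161.3]
shift in tool mm [ 0.8 -1.1  1.1] turn deg [-0.  0.  0.]
local from axis mm [-10.2  28.7  19.1] in pointer frame(r,t,h) [25.1 17.2 19.1]
force [ 0.2 -0.3  0.3] width 0.0 j [-30.  18.  20. 126.  -7.  27.  66.]
```

```bash
for i in 1; do python3 -m creep '[[[-0.0015,0,0,0,0,0,0],[0,0,0,0,0,0,0]]]'; python3 -m creep '[[[-0.0015,0,0,0,0,0,0],[0,0,0,0,0,0,0]]]';python3 -m creep '[[[-0.0015,0,0,0,0,0,0],[0,0,0,0,0,0,0]]]';  done; python3 tgt.py 75 24 18 18; python3 pic.py c 75
```

```text
time: 5.0
tcp_pos: [0.526, 0.0359, 0.0862]
orientation: [177.4, 9.7, 161.3]
force: [0.2, 0.5, -0.5]
width: 0.0005
time: 5.2
tcp_pos: [0.5271, 0.0356, 0.0863]
orientation: [177.4, 9.7, 161.3]
force: [-1.2, 1.9, -0.1]
width: -0.0001
time: 5.4
tcp_pos: [0.5283, 0.0354, 0.0865]
orientation: [177.4, 9.6, 161.3]
force: [-3.6, 4.8, 0.8]
width: 0.0001
t 5.4 pos [0.5283 0.0354 0.0865] goal [0.5238 0.0356 0.0847] rpy [177.4   9.6 161.3]
shift in tool mm [ 4.6 -1.3  1. ] turn deg [-0.  -0.   0.1]
local from axis mm [-6.4 28.  19. ] in pointer frame(r,t,h) [25.3 13.4 19. ]
force [-3.6  4.8  0.8] width 0.0001 j [-29.  18.  19. 126.  -8.  27.  67.]
```

View pics/scene_c.png

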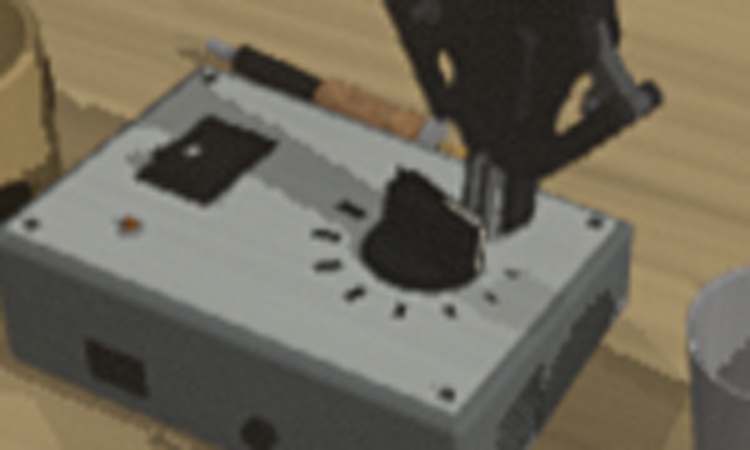

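```bash
python3 -m creep '[[[-0.0013,0.0008,0,0,0,3,0],[-0.0013,0.0008,0,0,0,3,0],[-0.0013,0.0008,0,0,0,3,0],[0,0,0,0,0,0,0]]]'; python3 tgt.py 66 24 15 18; python3 -m creep '[[[-0.0013,0.0008,0,0,0,3,0],[-0.0013,0.0008,0,0,0,3,0],[0,0,0,0,0,0,0]]]';python3 tgt.py 60 24 15 18;  python3 pic.py d 75
```

```text
time: 6.0
tcp_pos: [0.5334, 0.0359, 0.0875]
orientation: [175.9, 9.2, 152.1]
force: [-0.2, 0.3, 0.4]
width: -0.0003
t 6.0 pos [0.5334 0.0359 0.0875] goal [0.5309 0.0353 0.0859] rpy [175.9   9.2 152.1]
shift in tool mm [ 2.2 -1.7  1.1] turn deg [-0.  0. -0.]
local from axis mm [-1.3 28.7 19.1] in pointer frame(r,t,h) [25.7 12.8 19.1]
force [-0.2  0.3  0.4] width -0.0003 j [-31.  19.  22. 125.  -9.  28.  60.]
time: 6.3
tcp_pos: [0.5363, 0.0357, 0.088]
orientation: [175.0, 8.7, 146.1]
force: [0.1, -0.6, -0.1]
width: 0.0002
t 6.3 pos [0.5363 0.0357 0.088 ] goal [0.5338 0.0354 0.0864] rpy [175.    8.7 146.1]
shift in tool mm [ 2.1 -1.8  1.1] turn deg [-0.   0.1  0. ]
local from axis mm [ 1.7 28.8 19.1] in pointer frame(r,t,h) [25.8 12.9 19.1]
force [ 0.1 -0.6 -0.1] width 0.0002 j [-32.  19.  23. 125. -11.  28.  55.]
top nose 0.18 angle 6.0 r 123.2
scene nose 0.79 angle 45.0 r 34.9
```

View pics/scene_d.png

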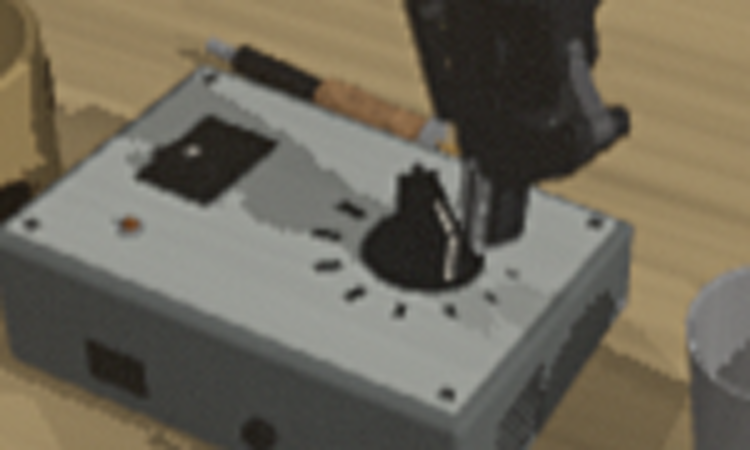

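```bash
for k in 1; do python3 -m creep '[[[-0.0013,0.0008,0,0,0,3,0],[-0.0013,0.0008,0,0,0,3,0],[-0.0013,0.0008,0,0,0,3,0],[0,0,0,0,0,0,0]]]'; python3 -m creep '[[[-0.0013,0.0008,0,0,0,3,0],[0,0,0,0,0,0,0]]]';  python3 -m creep '[[[-0.0013,0.0008,0,0,0,3,0],[0,0,0,0,0,0,0]]]'; done; python3 tgt.py 45 24 15 18;  python3 pic.py e 45
```

```text
time: 6.9
tcp_pos: [0.5402, 0.0356, 0.0886]
orientation: [173.7, 7.8, 137.1]
force: [-1.9, 0.7, 0.3]
width: -0.0002
time: 7.1
tcp_pos: [0.5416, 0.0354, 0.0888]
orientation: [173.3, 7.4, 134.2]
force: [-4.5, 1.2, 0.4]
width: 0.0003
time: 7.3
tcp_pos: [0.543, 0.035, 0.0891]
orientation: [172.9, 7.1, 131.2]
force: [-4.8, 2.0, 0.3]
width: -0.0001
t 7.3 pos [0.543  0.035  0.0891] goal [0.541  0.0343 0.0877] rpy [172.9   7.1 131.2]
shift in tool mm [ 0.9 -2.2  1. ] turn deg [-0.  -0.   0.1]
local from axis mm [ 8.5 28.5 19. ] in pointer frame(r,t,h) [26.2 14.1 19. ]
force [-4.8  2.   0.3] width -0.0001 j [-35.  20.  27. 124. -14.  28.  43.]
scene nose 0.8 angle 41.0 r 40.7
```

View pics/scene_e.png

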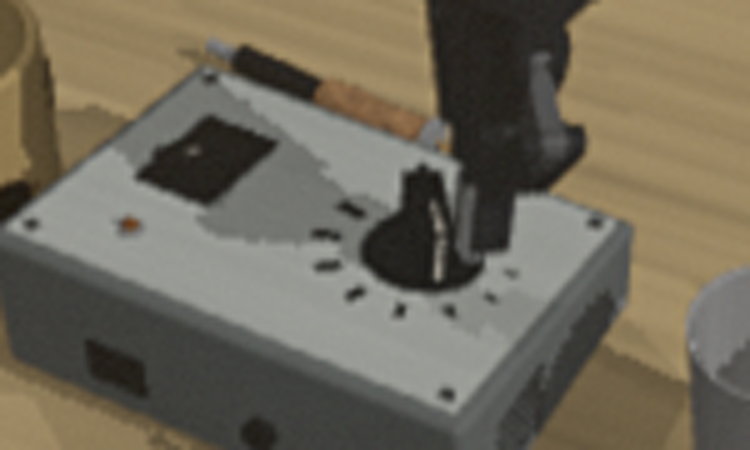

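```bash
python3 -m creep '[[[-0.0013,0.0008,0,0,0,3,0],[-0.0013,0.0008,0,0,0,3,0],[0,0,0,0,0,0,0]]]'; python3 -m creep '[[[-0.0013,0.0008,0,0,0,3,0],[0,0,0,0,0,0,0]]]';  python3 -m creep '[[[-0.0013,0.0008,0,0,0,3,0],[0,0,0,0,0,0,0]]]';  python3 tgt.py 33 24 15 18;  python3 pic.py f 45
```

```text
time: 7.8
tcp_pos: [0.547, 0.0337, 0.09]
orientation: [172.1, 6.4, 125.1]
force: [0.5, 0.3, -0.6]
width: -0.0001
time: 8.0
tcp_pos: [0.5482, 0.0332, 0.0902]
orientation: [171.8, 5.9, 122.1]
force: [0.2, -0.2, -0.6]
width: 0.0001
time: 8.2
tcp_pos: [0.5494, 0.0326, 0.0904]
orientation: [171.6, 5.5, 119.2]
force: [-0.1, -0.1, 0.5]
width: -0.0003
t 8.2 pos [0.5494 0.0326 0.0904] goal [0.5464 0.032  0.0887] rpy [171.6   5.5 119.2]
shift in tool mm [ 1.1 -3.1  1.2] turn deg [0.  0.1 0.1]
local from axis mm [15.1 26.4 19.2] in pointer frame(r,t,h) [27.1 13.9 19.2]
force [-0.1 -0.1  0.5] width -0.0003 j [-37.  21.  30. 124. -17.  29.  34.]
scene nose 0.56 angle 19.0 r 45.3
```

View pics/scene_f.png

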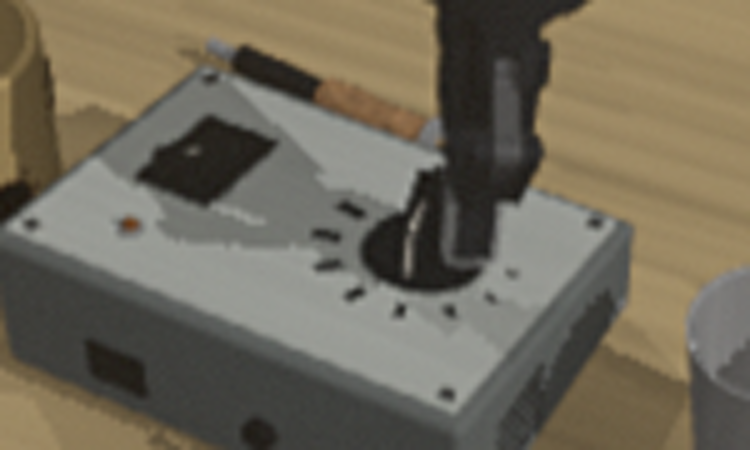

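```bash
python3 -m creep '[[[-0.0013,0.0002,0,0,0,3,0],[-0.0013,0.0002,0,0,0,3,0],[-0.0013,0.0004,0,0,0,3,0],[0,0,0,0,0,0,0]]]'; python3 -m creep '[[[-0.0013,0.0006,0,0,0,3,0],[0,0,0,0,0,0,0]]]';  python3 -m creep '[[[-0.0013,0.0008,0,0,0,3,0],[0,0,0,0,0,0,0]]]';  python3 tgt.py 18 24 15 18;  python3 pic.py g 15
```

```text
time: 8.8
tcp_pos: [0.5516, 0.0298, 0.0908]
orientation: [170.8, 4.1, 110.2]
force: [0.2, 1.5, -0.3]
width: 0.0001
time: 9.0
tcp_pos: [0.5525, 0.029, 0.0909]
orientation: [170.6, 3.6, 107.3]
force: [0.5, 3.9, 0.5]
width: 0.0002
time: 9.2
tcp_pos: [0.5536, 0.028, 0.0911]
orientation: [170.5, 3.1, 104.4]
force: [-0.2, 6.0, 0.9]
width: -0.0002
t 9.2 pos [0.5536 0.028  0.0911] goal [0.5523 0.0277 0.0898] rpy [170.5   3.1 104.4]
shift in tool mm [ 0.  -1.6  1.1] turn deg [0.  0.  0.2]
local from axis mm [19.7 22.1 19.1] in pointer frame(r,t,h) [25.6 15.  19.1]
force [-0.2  6.   0.9] width -0.0002 j [-39.  22.  34. 123. -21.  30.  24.]
scene nose 0.68 angle 11.0 r 43.8
scene nose 0.21 angle 177.0 r 2.6
scene nose 0.2 angle -56.0 r 187.5
```

View pics/scene_g.png

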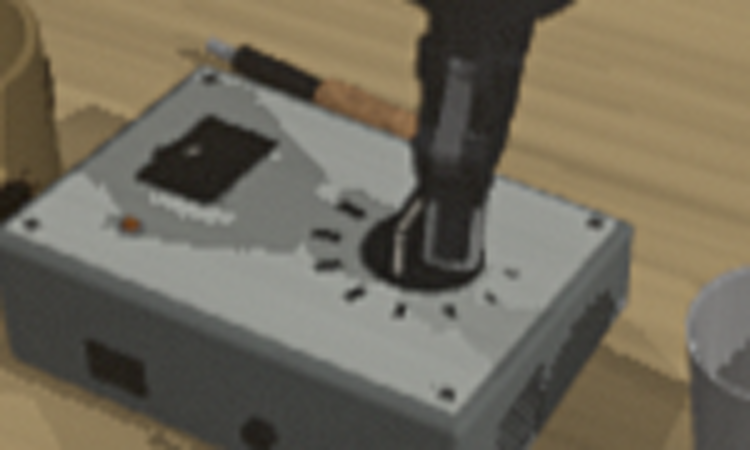

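One row at a time until the snap to the fifth.

```bash
python3 -m creep '[[[-0.0013,0.0008,0,0,0,3,0],[0,0,0,0,0,0,0]]]'; python3 -m creep '[[[-0.0013,0.0008,0,0,0,3,0],[0,0,0,0,0,0,0]]]';  python3 tgt.py 12 24 15 18;  python3 pic.py i 15
```

```text
time: 9.6
tcp_pos: [0.5548, 0.0268, 0.0914]
orientation: [170.3, 2.6, 101.4]
force: [0.6, 3.7, 0.8]
width: 0.0
time: 9.8
tcp_pos: [0.5557, 0.0249, 0.0915]
orientation: [170.2, 2.2, 98.4]
force: [0.3, 0.1, -0.1]
width: -0.0002
t 9.8 pos [0.5557 0.0249 0.0915] goal [0.5543 0.0255 0.0901] rpy [170.2   2.2  98.4]
shift in tool mm [ 0.8 -1.5  1.1] turn deg [0.  0.1 0.1]
local from axis mm [22.  19.2 19.1] in pointer frame(r,t,h) [25.5 14.2 19.1]
force [ 0.3  0.1 -0.1] width -0.0002 j [-40.  22.  36. 123. -22.  30.  19.]
scene nose 0.71 angle -5.0 r 36.8
scene nose 0.6 angle 4.0 r 98.6
```

View pics/scene_i.png

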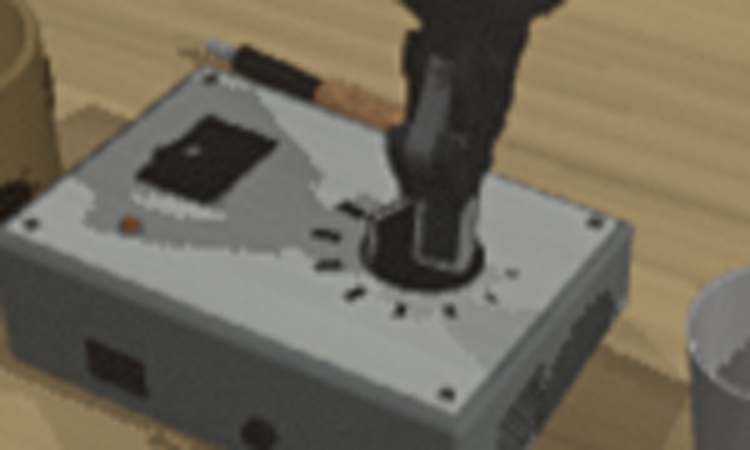

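```bash
python3 -m creep '[[[0.004,0,0,0,0,0,0],[0.006,0,0,0,0,0,0],[0.004,0,-0.02,0,0,0,0],[0,0,-0.045,0,0,0,0],[0,0,-0.045,0,0,0,0]]]'; python3 -m creep '[[[0,0,-0.01,0,0,0,0],[0,0,0,0,0,0,0]]]'; python3 pic.py k 15;  python3 tgt.py 12 0 0 40 r
```

```text
time: 10.5
tcp_pos: [0.5338, 0.0404, 0.1998]
orientation: [170.3, 2.2, 98.3]
force: [0.6, 1.6, 1.4]
width: 0.0
time: 10.7
tcp_pos: [0.5334, 0.0418, 0.2108]
orientation: [170.0, 2.0, 98.4]
force: [-0.3, -0.0, -0.9]
width: 0.0001
scene nose 0.73 angle -25.0 r 35.3
t 10.9 pos [0.5323 0.0406 0.208 ] goal [ 0.529  -0.1017  0.1094] rpy [170.3   2.1  98.4]
shift in tool mm [-136.6  -41.2   98.3] turn deg [-0.1  0.1  0.1]
local from axis mm [ 18.3  33.4 138.1] in pointer frame(r,t,h) [ 24.9  28.9 138.1]
force [0.2 0.1 0.2] width 0.0001 j [-55.   9.  47. 121.  -6.  44.   4.]
```

View pics/both_k.png

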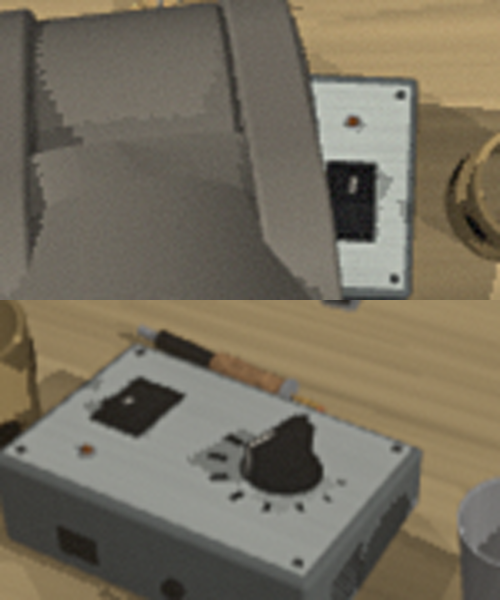

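View pics/scene_k.png

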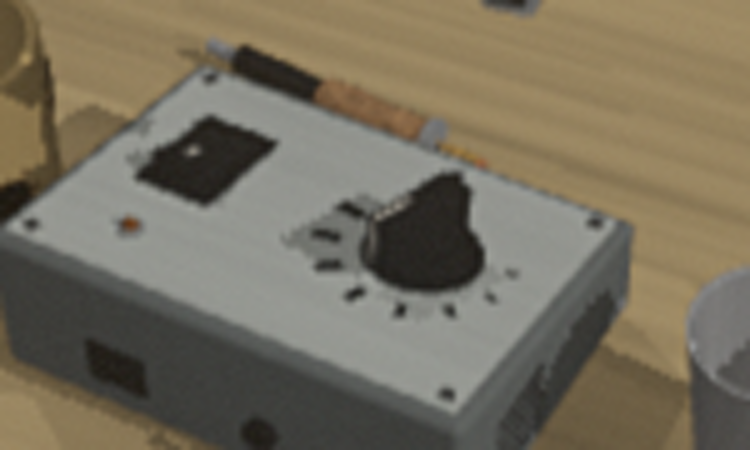

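```bash
python3 -m creep '[[[-0.033,-0.01,0,0,0,0,0],[-0.034,-0.01,0,0,0,0,0],[-0.034,-0.01,0,0,0,0,0],[-0.034,-0.01,0,0,0,0,0],[0,0,0.02,0,0,6,0]]]'; python3 -m creep '[[[0,0,0.02,0,0,6,0],[0,0,0.015,0,0,0,0],[0,0,0,0,0,0,0]]]'; python3 pic.py l 15;  python3 tgt.py 0 3 0 25 r
```

```text
time: 11.4
tcp_pos: [0.5167, -0.104, 0.1883]
orientation: [169.9, 1.1, 92.1]
force: [0.7, 2.3, -0.0]
width: -0.0001
time: 11.7
tcp_pos: [0.5216, -0.1, 0.1505]
orientation: [170.3, 0.2, 86.5]
force: [-0.8, -0.1, 0.5]
width: -0.0001
top nose 0.64 angle -15.0 r 37.2
scene nose 0.57 angle -21.0 r 36.7
t 11.9 pos [ 0.5231 -0.0997  0.1536] goal [ 0.5345 -0.1021  0.0951] rpy [170.    0.   86.5]
shift in tool mm [-1.6  1.2 59.5] turn deg [0. 0. 0.]
local from axis mm [   8.3 -107.3   84.5] in pointer frame(r,t,h) [   8.3 -107.3   84.5]
force [0.6 0.2 0.5] width 0.0001 j [-38.  16.  49. 124. -21.  37.  21.]
```

View pics/both_l.png

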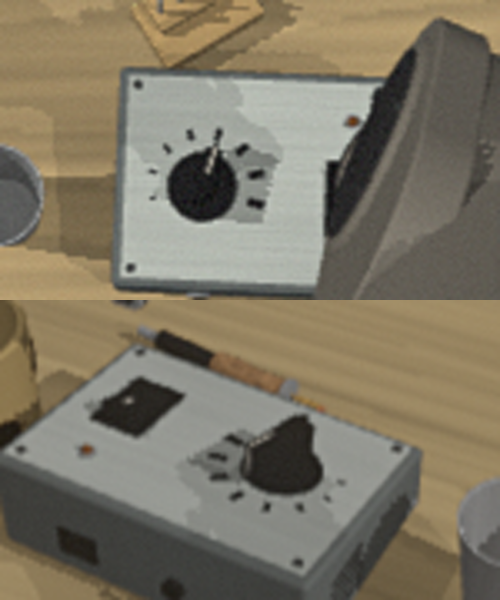

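```bash
python3 -m creep '[[[-0.001,0.001,0.02,0,0,0,0],[-0.001,0,0.02,0,0,0,0],[0,0,0.015,0,0,0,0],[0,0,0.003,0,0,0,0],[0,0,0,0,0,0,0]]]'; python3 -m creep '[[[0,0,0,0,0,0,0]]]'; python3 pic.py m 15;  python3 tgt.py 0 3 0 15 r
```

```text
time: 12.4
tcp_pos: [0.534, -0.1023, 0.0966]
orientation: [170.0, 0.0, 86.5]
force: [-0.1, 0.7, 0.8]
width: -0.0002
time: 12.5
tcp_pos: [0.5343, -0.1022, 0.0972]
orientation: [169.9, 0.0, 86.5]
force: [-0.3, -0.3, -0.4]
width: 0.0001
top nose 0.8 angle -6.0 r 32.4
scene nose 0.78 angle -6.0 r 35.7
t 12.7 pos [ 0.5342 -0.102   0.0969] goal [ 0.5362 -0.1022  0.0853] rpy [169.9   0.   86.5]
shift in tool mm [-0.  -0.  11.8] turn deg [ 0.1 -0.   0. ]
local from axis mm [   9.5 -108.9   26.8] in pointer frame(r,t,h) [   9.5 -108.9   26.8]
force [-0.   0.3 -0.3] width -0.0001 j [-30.  22.  42. 125. -30.  31.  30.]
```

View pics/scene_m.png

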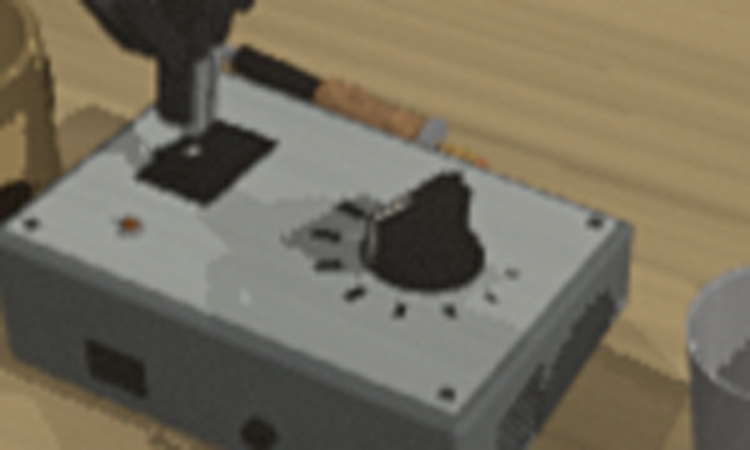

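```bash
python3 -m creep '[[[0,0,0.004,0,0,0,0],[0,0,0.004,0,0,0,0],[0,0,0.002,0,0,0,0],[0,0,0,0,0,0,0]]]'; python3 -m creep '[[[0,0,0.002,0,0,0,0],[0,0,0,0,0,0,0]]]'; python3 -m creep '[[[0,0,0.002,0,0,0,0],[0,0,0,0,0,0,0]]]';  python3 tgt.py 0 3 0 10 r
```

```text
time: 13.1
tcp_pos: [0.5355, -0.1024, 0.0859]
orientation: [170.0, 0.0, 86.5]
force: [-0.9, 0.1, 0.5]
width: 0.0002
time: 13.3
tcp_pos: [0.5361, -0.1025, 0.0843]
orientation: [170.0, 0.0, 86.5]
force: [-1.5, 0.2, 0.6]
width: -0.0002
time: 13.5
tcp_pos: [0.5365, -0.1024, 0.0824]
orientation: [170.0, 0.0, 86.5]
force: [1.0, 0.3, 1.1]
width: -0.0001
t 13.5 pos [ 0.5365 -0.1024  0.0824] goal [ 0.5371 -0.1022  0.0804] rpy [170.    0.   86.5]
shift in tool mm [0.1 0.2 2.1] turn deg [0. 0. 0.]
local from axis mm [   9.3 -109.    12.1] in pointer frame(r,t,h) [   9.3 -109.    12.1]
force [1.  0.3 1.1] width -0.0001 j [-28.  24.  40. 125. -32.  30.  31.]
```

```bash
python3 -m creep '[[[0,0,0.0015,0,0,0,0],[0,0,0,0,0,0,0]]]'; python3 -m creep '[[[0,0,0.0015,0,0,0,0],[0,0,0,0,0,0,0]]]'; python3 pic.py n 15;  python3 tgt.py 0 3 0 10 r
```

```text
time: 13.7
tcp_pos: [0.5364, -0.1023, 0.0807]
orientation: [170.0, 0.0, 86.5]
force: [0.6, -0.3, -0.6]
width: 0.0004
time: 13.9
tcp_pos: [0.5367, -0.1023, 0.0793]
orientation: [170.0, 0.0, 86.5]
force: [0.3, -0.5, -0.2]
width: -0.0001
top nose 0.72 angle -19.0 r 26.8
scene nose 0.96 angle 1.0 r 37.3
t 14.1 pos [ 0.5369 -0.1024  0.0795] goal [ 0.5371 -0.1022  0.0804] rpy [170.    0.   86.5]
shift in tool mm [ 0.1  0.4 -0.8] turn deg [0. 0. 0.]
local from axis mm [   9.1 -109.     9.2] in pointer frame(r,t,h) [   9.1 -109.     9.2]
force [-0.7  0.2  0.5] width 0.0003 j [-28.  24.  39. 125. -33.  30.  32.]
```

View pics/scene_n.png

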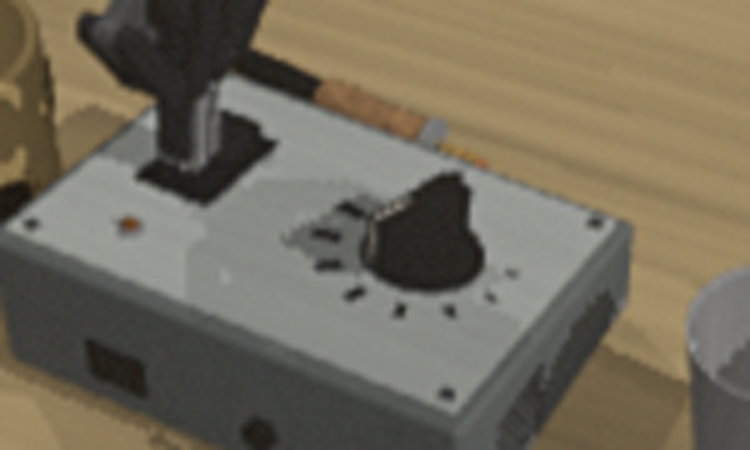

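```bash
python3 -m creep '[[[0,0,0.0015,0,0,0,0],[0,0,0,0,0,0,0]]]'; python3 -m creep '[[[0,0,-0.02,0,0,0,0],[0,0,-0.04,0,0,0,0],[0.03,0,-0.03,0,0,0,0],[0,-0.04,-0.02,0,0,0,0],[0,-0.04,0,0,0,0,0]]]'; python3 -m creep '[[[0,-0.03,-0.03,0,0,0,0],[0,0,-0.03,0,0,0,0],[0,0,0,0,0,0,0]]]'; python3 pic.py o 15;python3 tgt.py 0 3 0 10 r
```

```text
time: 14.3
tcp_pos: [0.5372, -0.1024, 0.0781]
orientation: [170.0, 0.0, 86.5]
force: [-2.1, 0.5, 7.7]
width: -0.0001
time: 14.8
tcp_pos: [0.4457, -0.0698, 0.1696]
orientation: [169.8, 0.1, 86.6]
force: [-1.9, -0.9, 1.1]
width: 0.0001
time: 15.1
tcp_pos: [0.4197, -0.0636, 0.2141]
orientation: [170.3, -0.7, 86.8]
force: [0.5, 0.1, -1.0]
width: 0.0003
top nose 0.75 angle -10.0 r 24.0
top nose 0.48 angle 166.0 r 4.0
top nose 0.22 angle -91.0 r 209.0
scene nose 0.83 angle 5.0 r 41.9
t 15.3 pos [ 0.4186 -0.0645  0.2108] goal [ 0.5371 -0.1022  0.0804] rpy [170.6  -0.4  86.8]
shift in tool mm [-31.8  97.7 148. ] turn deg [-0.6 -0.4  0.2]
local from axis mm [-86.6 -78.5 159.3] in pointer frame(r,t,h) [-86.6 -78.5 159.3]
force [ 0.6 -0.3 -0.1] width -0.0001 j [-57. -12.  52. 132.  15.  47. -17.]
```

View pics/both_o.png

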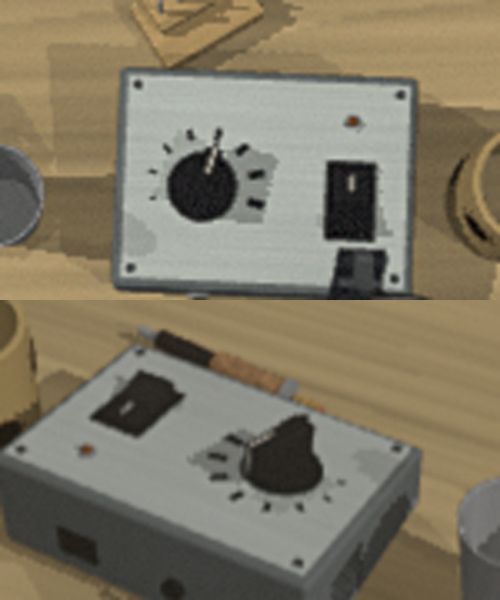

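View pics/scene_o.png

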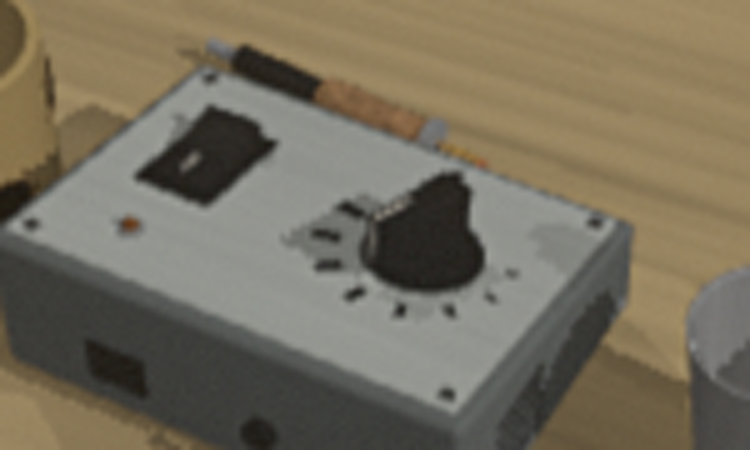

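```bash
python3 -c "
from rig import *
print(finish_job(), get_state()['time'])"
```

```text
the job is handed in; nothing more can be done
the job is handed in; nothing more can be done
```

The heat selector now rests on the fifth mark and the power rocker is on, done in that order. I handed the job in at about 15 s, well under the 56 s limit.

- **Selector:** it started on the second mark. I pushed it clockwise with the shut fingertip through three clicks. Each click showed as a drop in force and a jump in the pictures.
- **Rocker:** I then pressed the far half down until it snapped over. One more gentle push gave a firm stop, at about 8 N, the highest force reading that came up.
- **Last checks:** in the final pictures from both cameras the pointer line is on the fifth bar. The rocker's far half is down and its near half up. The station and the things around it look unmoved by eye, though the top camera's close-up view cuts off some of them. The arm was clear of everything.
- **Disagreement:** the network's estimates of the pointer angle scattered from −25° to +5°, where −15° is expected. I relied on the top pictures and the click count instead.

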